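Index and clamp a free-turning vial turret

TASK

Turn the sample turret so that its red-capped vial stands lined up in front of the orange arrow on the base, and then clamp it there: tighten the black wing knob clockwise right up to its stop, until its red end is over the green mark on the hub. The turret floats on a spring and simply turns along with the knob unless it is pressed down firmly onto the rubber brake ring below it, so press down while tightening, but not with brute force (never more than about 40 N); let go at the end with the vial still lined up, and leave the other things on the bench where they are.

Things in the scene. Friction and masses are not known exactly. Their poses are not given: they have to be found in the camera images.
- turret_base: white round fixed housing of the sample turret, 196 mm across and 50 mm high; origin at the centre of its underside on the bench, z up along the turret's axis, x towards the grey index post with the orange arrow (the arrow's tip is 95 mm from the axis, its top 117 mm above the bench; the post reaches out to 126 mm from the axis)
- turret (a joint): turning angle of the grey carousel in the base, rad, growing anticlockwise seen from above, no end stops; 0 (or any whole turn) = red-capped vial exactly at the orange arrow. It turns almost freely (drag 0.015 N m) and stays where it is left. Carousel: 170 mm across, 30 mm thick, ten vials whose caps stand 12 mm above its top
- turret_top (a point): centre of the carousel's top, 97 mm above the bench. The carousel can be pushed down 3 to 9 mm (not known beforehand) against a spring (about 5 N at first, plus 0.4 N per mm) until it lands on a rubber brake ring that holds it against turning by friction: about 0.06 N m per N of press beyond the spring's. The rubber is soft: it gives 1 to 2 mm under 10 N. Released, it rises
- knob (a joint): turning angle of the wing knob relative to the carousel, rad, growing clockwise seen from above (tightening); 0 = fully loose, 2.8 = tight, against its stop. It turns with a drag of 0.15 N m, more than the carousel's own, so that with no downward press knob and carousel turn together in either direction
- knob_grip (a point): centre of the black knob's wing, on the turret's axis, 147 mm above the bench when not pressed. The wing is an upright bar 50 mm long, 12 mm thick, 28 mm high (14 mm above and below this point); x points along it to its red end, z up. Below it a 10 mm long stem 20 mm thick, then the hub's flange, 54 mm across, its top 24 mm below this point, bearing the green mark
- marked_vial (a point): centre of the top of the red-capped vial, 68 mm from the turret's axis, 109 mm above the bench; a red line on the carousel also points to it; x points away from the turret's axis
- index_point (a point): where the top centre of the red-capped vial has to be: a point fixed to the base, 68 mm from the axis, right in front of the orange arrow
- spare_vial_a: loose vial beside the turret, 12 mm across, 33 mm high, origin under its centre; to be left alone
- spare_vial_b: the same, another one; to be left alone
- wrench: small open wrench lying beside the turret, 140 mm long; to be left alone
- amber_bottle: amber bottle, 60 mm across, 130 mm high, origin under its centre; to be left alone
- beaker: glass beaker, 68 mm across, 85 mm high, origin under its centre; to be left alone
Not all that is in view belongs to the job. What is shaped like the turret_base but brown or purple is not meant.

How it is judged:
By the outcome, as a careful person would: the job done as asked, in the order asked, and still so for the second after the job is handed in, with the robot touching nothing.
It also fails if it takes over 72 s, if anything falls off the work surface, if the arm or the gripper's body presses on something with over 40 N, if the wrist force passes 120 N, or if a joint passes its speed limit or range.

ROBOT

A 7-joint arm with a two-finger parallel gripper is mounted at the origin on the work surface. World frame = base frame: x ahead of the robot, y to its left, z up, the work surface at z = 0. Lengths are in m, angles in rad, forces in N, time in s.
With the tool pointing down it reaches from about 0.35 to 0.9 m from the base axis. Payload 19.9 kg.
Tool frame: the origin (TCP) lies midway between the tips of the shut fingers; the grasp point (between the pads) lies 19 mm behind it (hold_point_z is the distance from the TCP to the grasp point, in m); z points along the fingers, y is the direction in which the jaws open and shut (so a half turn about z gives the same grasp; the last joint's range is limited). The gripper opens to 85 mm and grips with 20 to 120 N. Pads are 22 mm wide; open, the fingers measure 114 mm over their backs; the gripper's body (76 mm by 85 mm) begins 54 mm behind the grasp point. The pads swing forward as they close: fully open they stand 13 mm farther back than shut.
Start: joints at [-1.298, 0.417, -0.01, 1.614, 0.005, 1.111, -0.053], TCP at [0.194, 0.594, 0.205] pointing down, gripper open.
Joint ranges: [-2.81, 2.81], [-0.39, 2.02], [-1.27, 1.25], [0.06, 2.57], [-1.19, 4.33], [0.19, 2], [-2.82, 2.82]. Speed limits (rad/s): [1.89, 1.89, 2.39, 2.39, 3.01, 3.01, 3.01].

INTERFACE

Orientations are given as a unit quaternion [x, y, z, w].
In Python, from rig import state, get_image, close_job, hold_point_z gives the robot as it stands.
- The arm moves only by the tool apply_moves, never from a script. Its argument "targets" is a list that holds one entry, the list of rows, each a list of 6 numbers: the shift along the tool's x, y, z in mm, then the turn, a rotation vector about the tool's x, y, z in degrees. A call has exactly 5 rows; each row is the pose to reach, as a shift and turn from the pose commanded when the call began, along the tool's axes at that moment; what a row does not reach only later rows make up. A row lasts 1/8 s, in which the tool goes at most 62.5 mm and 10.7 degrees, less where a joint would pass 70% of its speed; a pose out of reach is approached as far as the arm can. A call with a gripper value outside its range is refused whole. "claw" is the closure in counts, from 0 (fully open) to 255 (shut), set as the call begins (left out, the last holds). The fingers move at their own pace and stop on an object; the grip force is fixed at half the most. Time passes only in rows, so rows that repeat a pose let the fingers close, or fill a call up. It gives the time, the measured TCP pose, the force and the opening at its end, in the units of the state.
- state(): the state, without advancing time (a new reading comes with each control period).
- get_image(name): name is "scene" or "top" or "wrist"; returns a dict with "frame" (400x640x3 uint8, blue, green, red), "fx", "fy", "cx", "cy" (pixels), "camera_from_world" (4x4, takes a point from world to camera coordinates). Camera axes: x right, y up, looking along -z (the intrinsics and any distortion apply to the point x, -y, -z); pixel columns grow to the right and rows downward; lengths in m; the calibration is good to about 2 mm. A picture is of the moment at which its call begins. There is no depth.
- close_job(): hands the job in, once; it reports no verdict.
The state is a dict: "time": time; "joint_positions": joint angles; "joint_velocities": joint speeds; "effort": joint torques, N m; "tcp_pos": TCP position; "eef_rot": TCP orientation; "ft_force": force on the tool from outside, world axes, zero at the start; "wrist_torque": the same for the moment, N m; "grip_width": finger opening in m.
Only numpy, scipy, OpenCV 4.12 (cv2) and the standard library are available. Lean on these libraries where they do the work, as an engineer would, in place of code of your own. Each camera call takes 0.05 s, during which the arm holds its last target. There are 200 camera calls.

## Working session

There is one attempt and no reset: what is moved stays moved. The work goes in short steps, Python scripts to look and compute and a tool call to move; the robot and the scene stay as the last step left them, time stands still between calls to the robot, and variables do not carry over. Pictures are saved under pics/ and viewed, on a budget of 10 in all, crops included, one or two more only if the job needs it, and the job is handed in when it is done.

Besides the shell and the picture viewer there is one more tool, called by a JSON object that holds its "name" and its "arguments", one argument or row to a line. apply_moves: Moves the arm, as the interface text tells. Its arguments: {"type":"object","properties":{"targets":{"type":"array"},"claw":{"type":"number"}},"required":["targets"]}

```bash
mkdir -p pics
python3 - <<'E'
from rig import *
import cv2,numpy as np
for n in("scene","top"):
    d=get_image(n);cv2.imwrite(f"pics/{n}0.png",d["frame"])
    print(n,d["fx"],d["fy"],d["cx"],d["cy"],d.keys());print(np.round(d["camera_from_world"],4).tolist())
s=state();print(s,hold_point_z)
E
```

```text
scene 387.88140667663816 387.88140667663816 323.9426287774652 192.36965263845332 dict_keys(['frame', 'fx', 'fy', 'cx', 'cy', 'camera_from_world'])
[[-0.2835, 0.959, -0.0015, 0.1411], [-0.4839, -0.1417, 0.8636, 0.1322], [0.8279, 0.2455, 0.5042, -1.5209], [0.0, 0.0, 0.0, 1.0]]
top 519.1617048884541 519.1617048884541 318.77240674488655 204.6556122218143 dict_keys(['frame', 'fx', 'fy', 'cx', 'cy', 'camera_from_world'])
[[-0.0137, -0.9999, 0.0, 0.0087], [0.9951, -0.0137, 0.0981, -0.4972], [-0.0981, 0.0014, 0.9952, -1.5882], [0.0, 0.0, 0.0, 1.0]]
{'time': 0.1, 'joint_positions': array([-1.29747548,  0.41790694, -0.01030858,  1.61410543,  0.00468071,
        1.1106923 , -0.05298654]), 'joint_velocities': array([ 2.84264542e-04,  8.81904367e-05,  4.00050694e-04, -1.58801650e-03,
        1.75220324e-03, -1.09276341e-03, -2.55167121e-04]), 'effort': array([ 1.40873468e-03, -8.65819502e+01,  6.79292958e-01, -4.35639954e+01,
        1.91315560e-02,  5.11730948e-03,  1.43492821e-04]), 'tcp_pos': array([0.1934265 , 0.59396207, 0.20403098]), 'eef_rot': array([ 1.56752290e-01,  9.87637800e-01, -5.41438095e-04, -5.27097348e-05]), 'ft_force': array([-0.36166854,  0.23010983, -0.1257728 ]), 'wrist_torque': array([-0.0325952 , -0.00532557,  0.00763405]), 'grip_width': 0.08565761591365138} 0.0187
```

View pics/top0.png

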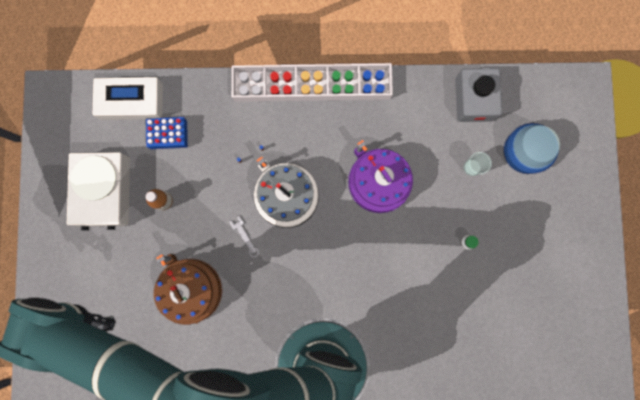

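View pics/scene0.png

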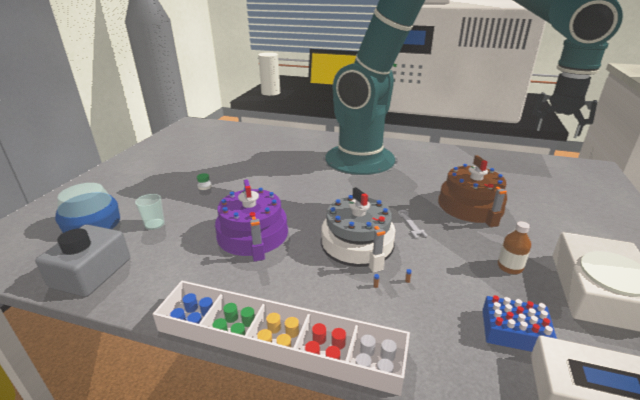

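The white turret is at about (286,194) in the top view, with the post at (262,162), the wrench at (245,235) and the vials at (238,158) and (262,146). I'll enlarge crops from both cameras.

Run:
```python
import cv2,numpy as np
a=cv2.imread("pics/top0.png")[135:235,225:325];b=cv2.imread("pics/scene0.png")[175:295,310:420]
a=cv2.resize(a,(400*1,400),interpolation=cv2.INTER_CUBIC);b=cv2.resize(b,None,fx=400/120,fy=400/120,interpolation=cv2.INTER_CUBIC)
cv2.imwrite("pics/c0.png",np.hstack([a,b]))
```

```text
(no output)
```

View pics/c0.png

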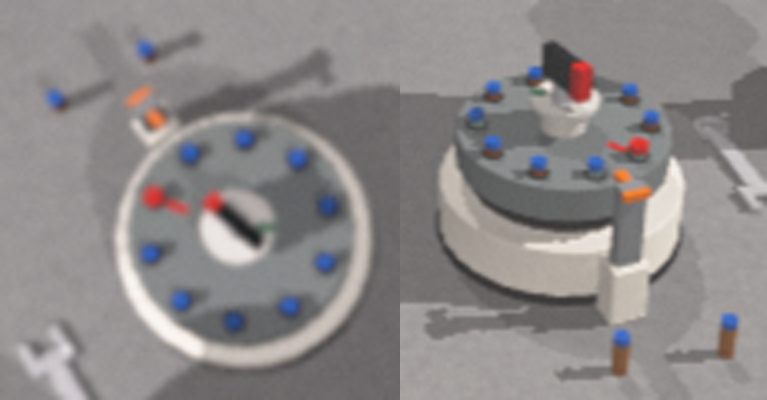

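```bash
cat > h.py <<'E'
import numpy as np, cv2
from rig import *
def bp(d,uv,z):
    uv=np.atleast_2d(np.float64(uv));M=np.array(d["camera_from_world"]);R,t=M[:3,:3],M[:3,3]
    r=np.c_[(uv[:,0]-d["cx"])/d["fx"],-(uv[:,1]-d["cy"])/d["fy"],-np.ones(len(uv))]@R
    c=-R.T@t; return c+r*((z-c[2])/r[:,2])[:,None]
def px(d,P):
    q=np.atleast_2d(P)@np.array(d["camera_from_world"])[:3,:3].T+np.array(d["camera_from_world"])[:3,3]
    return np.c_[d["cx"]-d["fx"]*q[:,0]/q[:,2],d["cy"]+d["fy"]*q[:,1]/q[:,2]]
def circ(P):
    s=np.linalg.lstsq(np.c_[2*P[:,:2],np.ones(len(P))],(P[:,:2]**2).sum(1),rcond=None)[0]
    return s[:2],np.sqrt(s[2]+s[:2]@s[:2])
E
python3 - <<'E'
from h import *
d=get_image("top");s=get_image("scene")
T=lambda l:np.array(l)/4+[225-.375,135-.375]
S=lambda l:np.array(l)*.3-np.array([120,0])+[310-.35,175-.35]
v=T([(153,197),(190,154),(245,139),(298,158),(329,206),(325,262),(290,307),(234,322),(180,300),(150,254)])
c,r=circ(bp(d,v,.109));print("top c",c,r)
vs=S([(640,146),(652,116),(630,90),(536,73),(494,88),(476,114),(492,143),(539,162),(597,163)])
c2,r2=circ(bp(s,vs,.109));print("scene c",c2,r2)
ang=lambda p:np.degrees(np.arctan2(*(p[:2]-c)[::-1]))
print("vial",[round(ang(p),1) for p in bp(d,v,.109)])
a=bp(d,T([(155,119)]),.117)[0];print("arrow",a,np.hypot(*(a[:2]-c)),ang(a))
k=bp(d,T([(214,202),(259,241)]),.161);print("knob",k,np.degrees(np.arctan2(*(k[0]-k[1])[1::-1])),k.mean(0),np.hypot(*(k[0]-k[1])[:2]))
g=bp(d,T([(265,227)]),.123)[0];print("green",g,ang(g))
print(bp(d,[(238,158),(262,146)],.033),bp(d,[(237,221),(256,253)],.0))
for n,p,z,sc in(("arrow",(625,180),.117,S),("red",(582,67),.161,S),("blk",(551,47),.161,S),("green",(540,92),.123,S)):
    p=bp(s,sc([p]),z)[0];print(n,p,np.hypot(*(p[:2]-c2)),np.degrees(np.arctan2(*(p[:2]-c2)[::-1])))
p=bp(s,vs[:1],.109)[0];print(np.degrees(np.arctan2(*(p[:2]-c2)[::-1])))
E
```

```text
top c [0.5276204  0.10254359] 0.06807956968181801
scene c [0.52833688 0.10333663] 0.06755891367351673
vial [np.float64(68.4), np.float64(32.4), np.float64(-3.8), np.float64(-39.5), np.float64(-75.8), np.float64(-111.5), np.float64(-147.5), np.float64(176.2), np.float64(139.3), np.float64(104.5)]
arrow [0.60977837 0.16374665 0.117     ] 0.10244875642378191 36.68403284446098
knob [[0.5413908  0.11722817 0.161     ]
 [0.51295277 0.08536992 0.161     ]] 48.24653834128751 [0.52717179 0.10129904 0.161     ] 0.04270444662836918
green [0.52768898 0.0830048  0.123     ] -89.79887582696527
[[0.64601887 0.25163941 0.033     ]
 [0.68300578 0.17671916 0.033     ]] [[0.45158953 0.25959283 0.        ]
 [0.35059492 0.20005509 0.        ]]
arrow [0.610833   0.16457559 0.117     ] 0.10274152118583775 36.58743672583804
red [0.53855935 0.1168655  0.161     ] 0.01695668399346577 52.925134243506555
blk [0.51562418 0.08812547 0.161     ] 0.019824026133711613 -129.8871227512101
green [0.52165254 0.08221975 0.123     ] 0.02214956460491219 -107.56465435179685
68.44679199605869
```

Both cameras agree to 1 mm. The axis is at (0.528, 0.103), the arrow at 36.6° and the red vial at 68.4°. The wing's red end is at about 50° and the green mark at about -95°. Next I'll approach from above with tool x at 230°, which leaves joint 7 room for a single clockwise sweep.

```bash
cat >> h.py <<'E'
from scipy.spatial.transform import Rotation as Ro
def delta(p,xa):
    s=state();R=Ro.from_quat(s["eef_rot"]);a=np.radians(xa)
    G=Ro.from_matrix(np.array([[np.cos(a),np.sin(a),0],[np.sin(a),-np.cos(a),0],[0,0,-1.]]))
    xc=R.as_matrix()[:,0]
    print("t",round(s["time"],2),"tcp",s["tcp_pos"].round(4),"xang",np.degrees(np.arctan2(xc[1],xc[0])).round(2),"F",s["ft_force"].round(1),"M",s["wrist_torque"].round(2),"j7",s["joint_positions"][6].round(2),"w",s["grip_width"].round(4))
    print("d mm",(R.inv().apply(np.array(p)-s["tcp_pos"])*1000).round(1),"deg",(R.inv()*G).as_rotvec(True).round(2))
E
python3 - <<'E'
from h import *
delta([.528,.103,.24],230)
E
```

```text
Traceback (most recent call last):
  File "h.py", line 18, in delta
    print("t",round(s["time"],2),"tcp",s["tcp_pos"].round(4),"xang",np.degrees(np.arctan2(xc[1],xc[0])).round(2),"F",s["ft_force"].round(1),"M",s["wrist_torque"].round(2),"j7",s["joint_positions"][6].round(2),"w",s["grip_width"].round(4))
                                                                                                                                                                                                                     ^^^^^^^^^^^^^^^^^^^^^
AttributeError: 'float' object has no attribute 'round'
```

```bash
sed -i 's/s\["grip_width"\].round(4)/round(s["grip_width"],4)/' h.py
python3 - <<'E'
from h import *
delta([.528,.103,.24],230)
E
```

```text
t 0.2 tcp [0.1935 0.5941 0.2042] xang 161.96 F [-0.1 -0.2 -0.1] M [-0.02 -0.04  0.01] j7 -0.05 w 0.0854
d mm [-470.2 -363.3  -35.5] deg [-4.000e-02 -2.000e-02 -6.804e+01]
```

{"name": "apply_moves", "arguments": {
  "targets": [
    [[0,0,-36,0,0,0],[-470,-363,-36,0,0,-68],[-470,-363,-36,0,0,-68],[-470,-363,-36,0,0,-68],[-470,-363,-36,0,0,-68]]
  ],
  "claw": 0
}}

```text
time: 0.82
tcp_pos: [0.3264, 0.4003, 0.2407]
eef_rot: [-0.193, 0.981, -0.0, 0.0]
ft_force: [0.9, 1.2, -0.4]
grip_width: 0.0854
```

Run:
```python
from h import *
delta([.528,.103,.24],230)
```

```text
t 0.82 tcp [0.3264 0.4003 0.2407] xang -157.72 F [ 0.9  1.2 -0.4] M [ 0.07 -0.05  0.04] j7 1.01 w 0.0854
d mm [ -73.8 -351.6    0.8] deg [-1.000e-02  0.000e+00 -2.772e+01]
```

{"name": "apply_moves", "arguments": {
  "targets": [
    [[-74,-352,0,0,0,-28],[-74,-352,0,0,0,-28],[-74,-352,0,0,0,-28],[-74,-352,0,0,0,-28],[-74,-352,0,0,0,-28]]
  ]
}}

```text
time: 1.45
tcp_pos: [0.4855, 0.1639, 0.2409]
eef_rot: [-0.423, 0.906, -0.0, 0.0]
ft_force: [1.0, 0.6, 0.5]
grip_width: 0.0853
```

Run:
```python
from h import *
delta([.528,.103,.24],230)
```

```text
t 1.45 tcp [0.4855 0.1639 0.2409] xang -129.98 F [1.  0.6 0.5] M [-0.    0.04 -0.01] j7 2.09 w 0.0853
d mm [ 19.4 -71.7   0.9] deg [-0.01  0.02  0.02]
```

{"name": "apply_moves", "arguments": {
  "targets": [
    [[16,-64,0,0,0,0],[16,-64,0,0,0,0],[16,-64,0,0,0,0],[16,-64,0,0,0,0],[16,-64,0,0,0,0]]
  ]
}}

```text
time: 2.08
tcp_pos: [0.523, 0.1133, 0.2408]
eef_rot: [-0.423, 0.906, 0.0, 0.0]
ft_force: [-0.1, 0.1, -0.0]
grip_width: 0.0856
```

Run:
```python
from h import *
delta([.528,.103,.24],230)
d=get_image("wrist");cv2.imwrite("pics/w1.png",d["frame"])
p=lambda r,a,z:[.528+r*np.cos(np.radians(a)),.103+r*np.sin(np.radians(a)),z]
print(px(d,[p(0,0,.161),p(25,50,.161) if 0 else p(.025,50,.161),p(.068,68.4,.109),p(.095,36.6,.117),p(.027,-95,.123)]).round(1))
```

```text
t 2.08 tcp [0.523  0.1133 0.2408] xang -129.92 F [-0.1  0.1 -0. ] M [0. 0. 0.] j7 2.22 w 0.0856
d mm [  4.7 -10.4   0.8] deg [-0.    0.01  0.08]
[[309.2 187.8]
 [309.5 219.8]
 [334.9 241.8]
 [288.3 272.9]
 [292.1 151.1]]
```

View pics/w1.png

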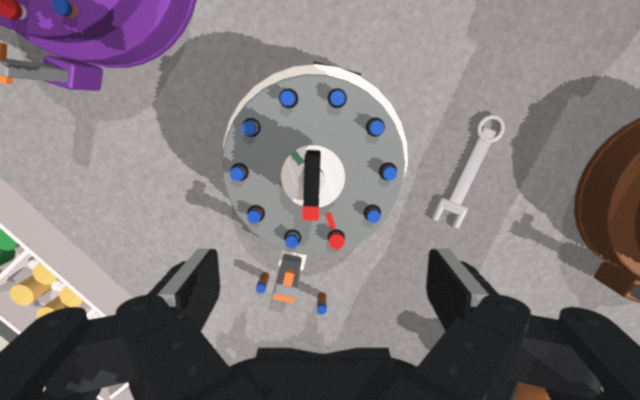

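The wrist view shows the wing's red end at (311,214) and its black end at (312,152), so the wing is at about 48°. The green mark is at (297,158), about 140° clockwise from the red end. The red vial is at (337,240) and the arrow at about (289,272), both as predicted. I'll descend in two calls.

{"name": "apply_moves", "arguments": {
  "targets": [
    [[4,-9,0,0,0,2],[4,-9,0,0,0,2],[4,-9,20,0,0,2],[4,-9,40,0,0,2],[4,-9,40,0,0,2]]
  ]
}}

```text
time: 2.75
tcp_pos: [0.527, 0.1033, 0.1998]
eef_rot: [-0.407, 0.914, 0.0, -0.001]
ft_force: [-0.5, 0.1, 0.9]
grip_width: 0.0856
```

Run:
```python
from h import *
delta([.528,.103,.130],228)
```

```text
t 2.75 tcp [0.527  0.1033 0.1998] xang -132.02 F [-0.5  0.1  0.9] M [0.03 0.01 0.01] j7 2.21 w 0.0856
d mm [-0.6 -1.  69.8] deg [ 0.06 -0.12 -0.02]
```

{"name": "apply_moves", "arguments": {
  "targets": [
    [[-0.5,-0.5,20,0,0,0],[-0.5,-0.5,40,0,0,0],[-0.5,-0.5,55,0,0,0],[-0.5,-0.5,69,0,0,0],[-0.5,-0.5,69,0,0,0]]
  ]
}}

```text
time: 3.38
tcp_pos: [0.5281, 0.1034, 0.1311]
eef_rot: [-0.407, 0.914, -0.0, -0.001]
ft_force: [0.6, 0.3, -0.4]
grip_width: 0.0854
```

{"name": "apply_moves", "arguments": {
  "targets": [
    [[0,0,0,0,0,0],[0,0,0,0,0,0],[0,0,0,0,0,0],[0,0,0,0,0,0],[0,0,0,0,0,0]]
  ],
  "claw": 255
}}

```text
time: 4.0
tcp_pos: [0.5284, 0.1039, 0.132]
eef_rot: [-0.407, 0.914, 0.0, 0.0]
ft_force: [-3.2, 3.0, 5.5]
grip_width: 0.0085
```

{"name": "apply_moves", "arguments": {
  "targets": [
    [[0,0,0,0,0,0],[0,0,0,0,0,0],[0,0,0,0,0,0],[0,0,0,0,0,0],[0,0,0,0,0,0]]
  ]
}}

```text
time: 4.62
tcp_pos: [0.5284, 0.1038, 0.1319]
eef_rot: [-0.407, 0.914, 0.0, 0.0]
ft_force: [-3.2, 2.2, 4.8]
grip_width: 0.0082
```

Run:
```python
from h import *
delta([.528,.103,.130],228)
d=get_image("wrist");cv2.imwrite("pics/w2.png",d["frame"])
```

```text
t 4.62 tcp [0.5284 0.1038 0.1319] xang -132.0 F [-3.2  2.2  4.8] M [ 0.54  0.67 -0.  ] j7 2.23 w 0.0082
d mm [ 0.9 -0.2  1.9] deg [0.01 0.01 0.  ]
```

View pics/w2.png

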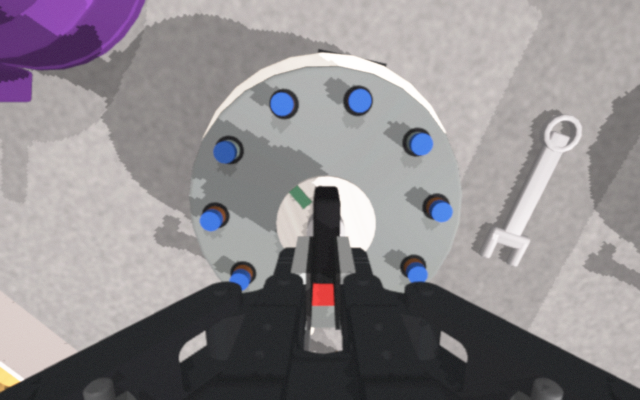

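The grasp holds, with the wing between the pads. I'll turn clockwise 32° unpressed so the carousel comes along, easing up 1.5 mm to unload it.

{"name": "apply_moves", "arguments": {
  "targets": [
    [[0,0,-1.5,0,0,3],[0,0,-1.5,0,0,9],[0,0,-1.5,0,0,15],[0,0,-1.5,0,0,20],[0,0,-1.5,0,0,24]]
  ]
}}

```text
time: 5.3
tcp_pos: [0.5277, 0.1035, 0.1324]
eef_rot: [-0.207, 0.978, -0.0, -0.001]
ft_force: [-0.7, 1.3, -8.5]
grip_width: 0.0089
```

{"name": "apply_moves", "arguments": {
  "targets": [
    [[0,0,0,0,0,3],[0,0,0,0,0,6],[0,0,0,0,0,8],[0,0,0,0,0,8],[0,0,0,0,0,8]]
  ]
}}

```text
time: 5.92
tcp_pos: [0.5279, 0.1034, 0.1327]
eef_rot: [-0.139, 0.99, -0.0, -0.001]
ft_force: [-0.7, 0.4, -16.4]
grip_width: 0.0085
```

Run:
```python
from h import *
delta([.528,.103,.130],196)
for n in("top","scene","wrist"):
  d=get_image(n);np.savez(f"{n}3.npz",**d)
  if n=="top":a=cv2.resize(d["frame"][135:235,225:325],(400,400),interpolation=cv2.INTER_CUBIC)
  if n=="scene":b=cv2.resize(d["frame"][175:295,310:420],None,fx=400/120,fy=400/120,interpolation=cv2.INTER_CUBIC)
cv2.imwrite("pics/c3.png",np.vstack([np.pad(np.hstack([a,b]),((0,0),(0,0),(0,0)))]))
cv2.imwrite("pics/w3.png",d["frame"])
```

```text
t 5.92 tcp [0.5279 0.1034 0.1327] xang -163.97 F [ -0.7   0.4 -16.4] M [0.23 0.1  0.02] j7 1.72 w 0.0085
d mm [-0.  -0.4  2.7] deg [-0.01 -0.08  0.03]
```

View pics/c3.png

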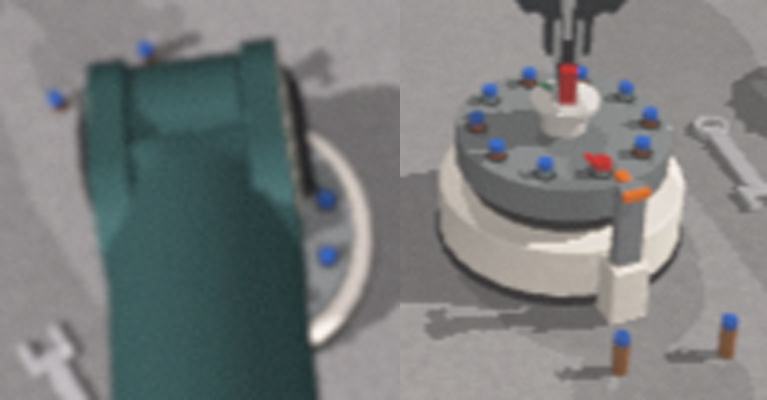

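View pics/w3.png

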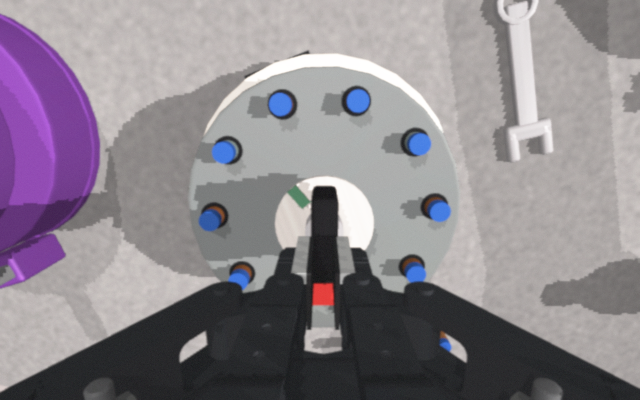

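Run:
```python
from h import *
s=dict(np.load("scene3.npz"));w=dict(np.load("wrist3.npz"));t=dict(np.load("top3.npz"))
def fit(d,box,name,kc=None):
    f=d["frame"].astype(int);b,g,r=f[...,0],f[...,1],f[...,2]
    m=((b>r+50)&(b>g+25)).astype(np.uint8);M=np.zeros_like(m);x0,x1,y0,y1=box;M[y0:y1,x0:x1]=m[y0:y1,x0:x1]
    n,_,st,ce=cv2.connectedComponentsWithStats(M)
    p=np.array([c for c,q in zip(ce[1:],st[1:]) if q[4]>=(8 if d is not w else 120)])
    P=bp(d,p,.108);c,r=circ(P);a=np.degrees(np.arctan2(P[:,1]-c[1],P[:,0]-c[0]))
    print(name,c.round(4),r.round(4),"n",len(p),"angles",a.round(1),"resid vs 36.6",((a-36.6+18)%36-18).round(1))
fit(s,(325,395,180,235),"scene");fit(w,(190,460,80,290),"wrist")
```

```text
scene [0.5252 0.1022] 0.0679 n 8 angles [-143.6  144.3 -107.4  108.4  -71.7  -35.2   72.3    1. ] resid vs 36.6 [-0.2 -0.3 -0.  -0.2 -0.3  0.2 -0.3  0.4]
wrist [0.5259 0.1036] 0.0674 n 8 angles [-179.6 -143.1  144.2 -107.1  108.1  -71.1   72.2  -35.8] resid vs 36.6 [-0.2  0.3 -0.4  0.3 -0.5  0.3 -0.4 -0.4]
```

Run:
```python
from h import *
w=dict(np.load("wrist3.npz"))
def Tm(p,xa):
    a=np.radians(xa);M=np.eye(4);M[:3,:3]=[[np.cos(a),np.sin(a),0],[np.sin(a),-np.cos(a),0],[0,0,-1]];M[:3,3]=p;return M
C=w["camera_from_world"]@Tm([.5279,.1034,.1327],-163.97)
d=dict(w);d["camera_from_world"]=C@np.linalg.inv(Tm([.523,.1133,.2408],-129.92))
f=cv2.imread("pics/w1.png");h=cv2.cvtColor(f,cv2.COLOR_BGR2HSV);hi=f.astype(int)
def blobs(m,mn):
    n,_,st,ce=cv2.connectedComponentsWithStats(m.astype(np.uint8));return [(c,q) for c,q in zip(ce[1:],st[1:]) if q[4]>=mn]
m=(hi[...,0]>hi[...,2]+50);m[:85]=0;m[248:]=0;m[:,:220]=0;m[:,420:]=0
P=bp(d,[b[0] for b in blobs(m,60)],.109)
r=(h[...,1]>150)&((h[...,0]<6)|(h[...,0]>174));r[:228]=0;r[250:]=0;r[:,:325]=0;r[:,350:]=0
R=bp(d,[b[0] for b in blobs(r,40)],.109)
c,rad=circ(np.r_[P,R]);A=lambda p:np.degrees(np.arctan2(p[:,1]-c[1],p[:,0]-c[0])).round(2)
print(len(P),c,rad,A(P),"red",A(R))
o=(h[...,1]>110)&(h[...,0]>6)&(h[...,0]<18)&(hi[...,2]>150);o[:245]=0;o[310:]=0;o[:,:272]=0;o[:,305:]=0
for ce,q in blobs(o,10):
    p=bp(d,ce,.117);print("orange",ce.round(1),q,np.hypot(*(p[0,:2]-c)).round(4),A(p))
# wing axis
k=((hi.max(2)<45)|((h[...,1]>150)&((h[...,0]<6)|(h[...,0]>174)))).astype(np.uint8);k[:148]=0;k[222:]=0;k[:,:300]=0;k[:,323:]=0
# arrow from top/scene
for n in("top","scene"):
    t=dict(np.load(n+"3.npz"));g=cv2.imread(f"pics/{n}0.png");hh=cv2.cvtColor(g,cv2.COLOR_BGR2HSV)
    o=(hh[...,1]>110)&(hh[...,0]>6)&(hh[...,0]<18)&(g[...,2]>150)
    for ce,q in blobs(o,3):
        p=bp(t,ce,.117);rr=np.hypot(*(p[0,:2]-[.5278,.103]))
        if rr<.14:print(n,ce.round(1),q,rr.round(4),np.degrees(np.arctan2(p[0,1]-.103,p[0,0]-.5278)).round(2))
```

```text
9 [0.52616887 0.10339879] 0.06762082207541543 [-111.64 -147.88  -75.49  176.06  -39.57  140.06  104.26   -3.52   32.32] red [68.39]
orange [288.2 278.1] [283 271  12  15 142] 0.1013 [36.58]
orange [283.2 298. ] [273 294  22   9 109] 0.123 [36.45]
top [259.3 158.6] [257 157   5   4  11] 0.1231 36.25
top [263.4 164.4] [262 163   4   4  13] 0.102 36.54
scene [376.2 227.4] [374 226   5   4  14] 0.0979 36.74
scene [380.6 233. ] [377 231   9   5  30] 0.1218 36.41
```

The carousel is lined up: vials against the arrow within 0.3° in three views, arrow at 36.5°. Now I'll press down in small steps while watching the force.

{"name": "apply_moves", "arguments": {
  "targets": [
    [[0,0,1,0,0,0],[0,0,2,0,0,0],[0,0,3,0,0,0],[0,0,4,0,0,0],[0,0,4,0,0,0]]
  ]
}}

```text
time: 6.7
tcp_pos: [0.5292, 0.1036, 0.1302]
eef_rot: [-0.139, 0.99, 0.0, 0.001]
ft_force: [-4.4, 1.0, 6.0]
grip_width: 0.0082
```

{"name": "apply_moves", "arguments": {
  "targets": [
    [[0,0,0.5,0,0,0],[0,0,1,0,0,0],[0,0,1.5,0,0,0],[0,0,2,0,0,0],[0,0,2,0,0,0]]
  ]
}}

```text
time: 7.32
tcp_pos: [0.5293, 0.1036, 0.1282]
eef_rot: [-0.139, 0.99, 0.0, 0.001]
ft_force: [-3.1, 0.1, 6.9]
grip_width: 0.0083
```

{"name": "apply_moves", "arguments": {
  "targets": [
    [[0,0,0.5,0,0,0],[0,0,1,0,0,0],[0,0,1.5,0,0,0],[0,0,2,0,0,0],[0,0,2,0,0,0]]
  ]
}}

```text
time: 7.95
tcp_pos: [0.5293, 0.1039, 0.1269]
eef_rot: [-0.139, 0.99, 0.0, 0.001]
ft_force: [-9.3, 1.8, 18.1]
grip_width: 0.0085
```

{"name": "apply_moves", "arguments": {
  "targets": [
    [[0,0,0.5,0,0,0],[0,0,1,0,0,0],[0,0,1.5,0,0,0],[0,0,1.5,0,0,0],[0,0,1.5,0,0,0]]
  ]
}}

```text
time: 8.57
tcp_pos: [0.5295, 0.1039, 0.1263]
eef_rot: [-0.139, 0.99, 0.001, 0.001]
ft_force: [-15.6, -0.1, 34.8]
grip_width: 0.0082
```

Landed, but the press is a bit much at 35 N, so I'll ease back to about 25 N.

{"name": "apply_moves", "arguments": {
  "targets": [
    [[0.5,0,-0.5,0,0,0],[0.5,0,-0.8,0,0,0],[0.5,0,-0.8,0,0,0],[0.5,0,-0.8,0,0,0],[0.5,0,-0.8,0,0,0]]
  ]
}}

```text
time: 9.2
tcp_pos: [0.5291, 0.1039, 0.1265]
eef_rot: [-0.139, 0.99, 0.001, 0.001]
ft_force: [-10.8, 1.2, 24.2]
grip_width: 0.0083
```

Run:
```python
from h import *
delta([.528,.103,.1265],196)
```

```text
t 9.2 tcp [0.5291 0.1039 0.1265] xang -164.01 F [-10.8   1.2  24.2] M [0.22 2.3  0.06] j7 1.73 w 0.0083
d mm [ 1.3 -0.5  0. ] deg [ 0.03  0.17 -0.01]
```

{"name": "apply_moves", "arguments": {
  "targets": [
    [[0.3,0,0,0,0,4],[0.3,0,0,0,0,9],[0.3,0,0,0,0,14],[0.3,0,0,0,0,18],[0.3,0,0,0,0,20]]
  ]
}}

```text
time: 9.82
tcp_pos: [0.5289, 0.1035, 0.1265]
eef_rot: [0.036, 0.999, 0.001, 0.001]
ft_force: [-9.1, -0.5, 23.2]
grip_width: 0.0083
```

```bash
cat >> h.py <<'E'
def fit(n,box,mn):
    d=get_image(n);f=d["frame"].astype(int);b,g,r=f[...,0],f[...,1],f[...,2]
    m=((b>r+50)&(b>g+25)).astype(np.uint8);M=np.zeros_like(m);x0,x1,y0,y1=box;M[y0:y1,x0:x1]=m[y0:y1,x0:x1]
    _,_,st,ce=cv2.connectedComponentsWithStats(M)
    P=bp(d,[c for c,q in zip(ce[1:],st[1:]) if q[4]>=mn],.105);c,r=circ(P);a=np.degrees(np.arctan2(P[:,1]-c[1],P[:,0]-c[0]))
    e=(a-36.5+18)%36-18;print(n,"c",c.round(4),"r",r.round(4),"n",len(P),"err",np.median(e).round(2),e.round(1));return d
E
python3 - <<'E'
from h import *
delta([.528,.103,.1265],196)
fit("scene",(325,395,180,238),8);fit("wrist",(190,460,80,290),120)
E
```

```text
t 9.82 tcp [0.5289 0.1035 0.1265] xang 175.89 F [-9.1 -0.5 23.2] M [-0.26  2.15  0.13] j7 1.41 w 0.0083
d mm [ 0.9 -0.5  0. ] deg [  0.04   0.17 -20.11]
scene c [0.5295 0.1034] r 0.0674 n 8 err -0.07 [-0.1  0.   0.7 -0.1 -0.7  0.1 -0.9 -0.1]
wrist c [0.5256 0.1038] r 0.0669 n 7 err -0.03 [-0.  -0.2  0.1 -0.1 -0.1 -0.   0. ]
```

The carousel stayed put (error about 0°) while the knob turned 20°, with a turning moment of about 0.13 N m. I'll continue.

{"name": "apply_moves", "arguments": {
  "targets": [
    [[0.2,0,0,0,0,7],[0.2,0,0,0,0,14],[0.2,0,0,0,0,21],[0.2,0,0,0,0,27],[0.2,0,0,0,0,30]]
  ]
}}

```text
time: 10.55
tcp_pos: [0.5286, 0.103, 0.1265]
eef_rot: [0.294, 0.956, 0.001, 0.001]
ft_force: [-10.1, -3.5, 24.8]
grip_width: 0.0081
```

{"name": "apply_moves", "arguments": {
  "targets": [
    [[0.2,0,0,0,0,7],[0.2,0,0,0,0,14],[0.2,0,0,0,0,21],[0.2,0,0,0,0,27],[0.2,0,0,0,0,30]]
  ]
}}

```text
time: 11.18
tcp_pos: [0.5283, 0.1027, 0.1265]
eef_rot: [0.531, 0.847, 0.001, 0.001]
ft_force: [-12.4, -5.7, 28.4]
grip_width: 0.0081
```

{"name": "apply_moves", "arguments": {
  "targets": [
    [[0,0,0,0,0,7],[0,0,0,0,0,14],[0,0,0,0,0,21],[0,0,0,0,0,27],[0,0,0,0,0,30]]
  ]
}}

```text
time: 11.8
tcp_pos: [0.528, 0.1026, 0.1265]
eef_rot: [0.732, 0.681, 0.001, 0.0]
ft_force: [-16.3, -6.1, 34.4]
grip_width: 0.0082
```

Run:
```python
from h import *
delta([.528,.103,.1265],86)
fit("scene",(325,395,180,238),8);d=fit("wrist",(190,460,80,290),120)
f=d["frame"].astype(int);m=(f[...,1]>f[...,2]+25)&(f[...,1]>f[...,0]+10);m[:150]=0;m[300:]=0;m[:,:260]=0;m[:,390:]=0
y,x=np.nonzero(m);print(len(x));cv2.imwrite("pics/w4.png",d["frame"])
if len(x):
    p=bp(d,[x.mean(),y.mean()],.117)[0];print(x.mean(),y.mean(),"green ang",np.degrees(np.arctan2(p[1]-.1034,p[0]-.5265)),np.hypot(p[1]-.1034,p[0]-.5265))
```

```text
t 11.8 tcp [0.528  0.1026 0.1265] xang 85.81 F [-16.3  -6.1  34.4] M [-1.42  3.71  0.17] j7 0.01 w 0.0082
d mm [ 0.4 -0.   0. ] deg [ 0.07 -0.04 -0.19]
scene c [0.5294 0.1033] r 0.0677 n 7 err -0.07 [ 0.1  0.8 -0.2 -0.5 -0.1 -0.7 -0.1]
wrist c [0.5274 0.1058] r 0.0664 n 7 err -0.04 [-0.   0.7  1.  -0.9  0.8 -1.  -0.6]
0
```

Still aligned. The press has crept to 34 N, so I'll ease it off a little and carry on more slowly.

{"name": "apply_moves", "arguments": {
  "targets": [
    [[0,-0.4,-0.5,0,0,0],[0,-0.4,-0.6,0,0,4],[0,-0.4,-0.6,0,0,9],[0,-0.4,-0.6,0,0,14],[0,-0.4,-0.6,0,0,18]]
  ]
}}

```text
time: 12.52
tcp_pos: [0.5275, 0.1027, 0.1268]
eef_rot: [0.83, 0.558, 0.001, 0.0]
ft_force: [-13.1, -5.6, 26.6]
grip_width: 0.008
```

Run:
```python
from h import *
delta([.528,.103,.1265],86)
```

```text
t 12.53 tcp [0.5275 0.1027 0.1268] xang 67.82 F [-13.1  -5.6  26.6] M [-1.1   3.14  0.13] j7 -0.26 w 0.008
d mm [0.4 0.3 0.3] deg [  0.06  -0.04 -18.18]
```

{"name": "apply_moves", "arguments": {
  "targets": [
    [[0,0,0,0,0,2],[0,0,0,0,0,4],[0,0,0,0,0,6],[0,0,0,0,0,8],[0,0,0,0,0,8]]
  ]
}}

```text
time: 13.15
tcp_pos: [0.5274, 0.1028, 0.1268]
eef_rot: [0.866, 0.499, 0.001, -0.0]
ft_force: [-14.8, -4.9, 27.8]
grip_width: 0.0085
```

Run:
```python
from h import *
delta([.528,.103,.1265],56)
d=fit("wrist",(190,460,80,290),120);fit("scene",(325,395,180,238),8)
cv2.imwrite("pics/w5.png",d["frame"])
```

```text
t 13.15 tcp [0.5274 0.1028 0.1268] xang 59.93 F [-14.8  -4.9  27.8] M [-1.    3.31  0.12] j7 -0.38 w 0.0085
d mm [0.5 0.4 0.3] deg [ 0.03 -0.06  3.93]
wrist c [0.5274 0.1056] r 0.0665 n 7 err 0.41 [-0.2  0.4 -0.9  0.6 -0.8  0.6  0.4]
scene c [0.5287 0.1031] r 0.0676 n 8 err 0.1 [ 0.8 -0.4  1.3 -0.4  0.1  0.2 -0.7  0.1]
```

View pics/w5.png

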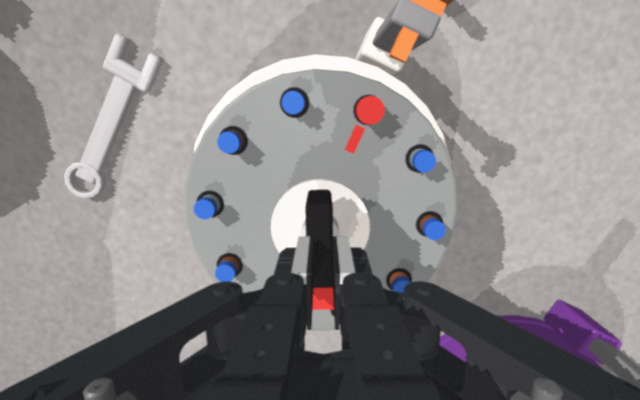

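The wrist view shows the red vial (370,110), its red line and the arrow (405,43) on one radius. The stop is not reached yet, since Mz is still at drag level. I'll continue in small turns.

{"name": "apply_moves", "arguments": {
  "targets": [
    [[0,0,0,0,0,1],[0,0,0,0,0,2],[0,0,0,0,0,3],[0,0,0,0,0,3],[0,0,0,0,0,3]]
  ]
}}

```text
time: 13.88
tcp_pos: [0.5274, 0.1028, 0.1268]
eef_rot: [0.879, 0.477, 0.001, -0.0]
ft_force: [-15.3, -5.7, 29.1]
grip_width: 0.0083
```

Run:
```python
from h import *
delta([.528,.103,.1265],56)
```

```text
t 13.88 tcp [0.5274 0.1028 0.1268] xang 56.96 F [-15.3  -5.7  29.1] M [-1.    3.41  0.1 ] j7 -0.42 w 0.0083
d mm [0.5 0.4 0.3] deg [ 0.02 -0.06  0.96]
```

{"name": "apply_moves", "arguments": {
  "targets": [
    [[0,0,-0.1,0,0,0.5],[0,0,-0.1,0,0,1],[0,0,-0.1,0,0,1.5],[0,0,-0.1,0,0,2],[0,0,-0.1,0,0,2]]
  ]
}}

```text
time: 14.5
tcp_pos: [0.5274, 0.1029, 0.1268]
eef_rot: [0.887, 0.461, 0.001, -0.0]
ft_force: [-14.1, -4.0, 26.8]
grip_width: 0.0084
```

Run:
```python
from h import *
delta([.528,.103,.1265],56)
```

```text
t 14.5 tcp [0.5274 0.1029 0.1268] xang 54.96 F [-14.1  -4.   26.8] M [-0.97  3.31  0.11] j7 -0.45 w 0.0084
d mm [0.4 0.4 0.3] deg [ 0.02 -0.06 -1.04]
```

{"name": "apply_moves", "arguments": {
  "targets": [
    [[0,0,0,0,0,0.5],[0,0,0,0,0,1],[0,0,0,0,0,1.5],[0,0,0,0,0,2],[0,0,0,0,0,2]]
  ]
}}

```text
time: 15.12
tcp_pos: [0.5274, 0.1029, 0.1268]
eef_rot: [0.895, 0.446, 0.001, -0.0]
ft_force: [-15.3, -3.7, 28.1]
grip_width: 0.0081
```

Run:
```python
from h import *
delta([.528,.103,.1265],56);fit("wrist",(190,460,80,290),120)
```

```text
t 15.12 tcp [0.5274 0.1029 0.1268] xang 52.98 F [-15.3  -3.7  28.1] M [-1.    3.31  0.34] j7 -0.48 w 0.0081
d mm [0.5 0.4 0.3] deg [ 0.02 -0.06 -3.02]
wrist c [0.5282 0.1054] r 0.0664 n 7 err -0.36 [ 0.5 -0.8  0.9 -1.2  0.8 -0.4 -0.9]
```

Mz has jumped from 0.11 to 0.34 N m, so the stop is being met. One more degree to seat it.

{"name": "apply_moves", "arguments": {
  "targets": [
    [[0,0,0,0,0,0.3],[0,0,0,0,0,0.6],[0,0,0,0,0,0.9],[0,0,0,0,0,1],[0,0,0,0,0,1]]
  ]
}}

```text
time: 15.8
tcp_pos: [0.5274, 0.1029, 0.1268]
eef_rot: [0.899, 0.438, 0.0, -0.0]
ft_force: [-14.8, -4.6, 28.2]
grip_width: 0.0083
```

Run:
```python
from h import *
delta([.528,.103,.1265],52);fit("wrist",(190,460,80,290),120);fit("scene",(325,395,180,238),8)
```

```text
t 15.8 tcp [0.5274 0.1029 0.1268] xang 51.99 F [-14.8  -4.6  28.2] M [-0.94  3.33  0.41] j7 -0.5 w 0.0083
d mm [0.5 0.4 0.3] deg [ 0.01 -0.06 -0.01]
wrist c [0.5284 0.1053] r 0.0664 n 7 err -0.6 [ 0.5 -0.9  0.9 -1.3  0.7 -0.6 -0.8]
scene c [0.5286 0.1031] r 0.0676 n 8 err -0.03 [-0.1 -0.4  1.3 -0.9  0.1  0.1 -0.7  0.1]
```

{"name": "apply_moves", "arguments": {
  "targets": [
    [[0,0,0,0,0,0.5],[0,0,0,0,0,1],[0,0,0,0,0,1.5],[0,0,0,0,0,2],[0,0,0,0,0,2]]
  ]
}}

```text
time: 16.52
tcp_pos: [0.5274, 0.1029, 0.1268]
eef_rot: [0.906, 0.423, 0.0, -0.0]
ft_force: [-14.6, -6.0, 27.8]
grip_width: 0.0082
```

Run:
```python
from h import *
delta([.528,.103,.1265],52);d=fit("wrist",(190,460,80,290),120);fit("scene",(325,395,180,238),8)
cv2.imwrite("pics/w6.png",d["frame"])
```

```text
t 16.52 tcp [0.5274 0.1029 0.1268] xang 50.0 F [-14.6  -6.   27.8] M [-0.91  3.31  0.69] j7 -0.53 w 0.0082
d mm [0.5 0.4 0.3] deg [ 0.02 -0.05 -2.  ]
wrist c [0.5285 0.1052] r 0.0664 n 7 err -0.81 [ 0.6 -0.9  1.  -1.4  0.7 -1.1 -0.8]
scene c [0.5287 0.1032] r 0.0675 n 8 err -0.26 [-0.3 -0.3  1.3 -0.8  0.   0.2 -0.8 -0.2]
```

Mz is 0.69 N m against the stop with the carousel still held, so the knob is tight. I'll unwind the elastic windup, about 3.5° and without loosening, then open while still pressed.

{"name": "apply_moves", "arguments": {
  "targets": [
    [[0,0,0,0,0,-1],[0,0,0,0,0,-2],[0,0,0,0,0,-3],[0,0,0,0,0,-3.5],[0,0,0,0,0,-3.5]]
  ]
}}

```text
time: 17.25
tcp_pos: [0.5274, 0.1029, 0.1268]
eef_rot: [0.893, 0.45, 0.001, -0.0]
ft_force: [-13.9, -4.4, 27.7]
grip_width: 0.0084
```

Run:
```python
from h import *
delta([.528,.103,.1265],52);fit("wrist",(190,460,80,290),120);fit("scene",(325,395,180,238),8)
```

```text
t 17.25 tcp [0.5274 0.1029 0.1268] xang 53.49 F [-13.9  -4.4  27.7] M [-0.91  3.28  0.35] j7 -0.47 w 0.0084
d mm [0.5 0.4 0.3] deg [ 0.01 -0.06  1.49]
wrist c [0.5281 0.1054] r 0.0664 n 7 err -0.27 [ 0.4 -0.9  0.8 -1.2  0.7 -0.3 -0.8]
scene c [0.5286 0.1031] r 0.0676 n 8 err -0.03 [-0.1 -0.4  1.3 -0.9  0.1  0.1 -0.7  0.1]
```

{"name": "apply_moves", "arguments": {
  "targets": [
    [[0,0,0,0,0,-0.5],[0,0,0,0,0,-1],[0,0,0,0,0,-1.5],[0,0,0,0,0,-2],[0,0,0,0,0,-2]]
  ]
}}

```text
time: 17.98
tcp_pos: [0.5274, 0.1029, 0.1268]
eef_rot: [0.885, 0.465, 0.001, -0.0]
ft_force: [-13.5, -4.0, 26.9]
grip_width: 0.0083
```

Run:
```python
from h import *
delta([.528,.103,.1265],52)
```

```text
t 17.98 tcp [0.5274 0.1029 0.1268] xang 55.47 F [-13.5  -4.   26.9] M [-1.01  3.27  0.16] j7 -0.45 w 0.0083
d mm [0.5 0.4 0.3] deg [ 0.01 -0.06  3.47]
```

{"name": "apply_moves", "arguments": {
  "targets": [
    [[0,0,0,0,0,0],[0,0,0,0,0,0],[0,0,0,0,0,0],[0,0,0,0,0,0],[0,0,0,0,0,0]]
  ],
  "claw": 0
}}

```text
time: 18.6
tcp_pos: [0.5269, 0.1034, 0.1252]
eef_rot: [0.885, 0.465, 0.0, 0.0]
ft_force: [-0.6, -0.3, 0.3]
grip_width: 0.0853
```

{"name": "apply_moves", "arguments": {
  "targets": [
    [[0,0,0,0,0,0],[0,0,-20,0,0,0],[0,0,-50,0,0,0],[0,0,-90,0,0,0],[0,0,-110,0,0,0]]
  ]
}}

```text
time: 19.23
tcp_pos: [0.5276, 0.1032, 0.2384]
eef_rot: [0.885, 0.465, 0.001, 0.0]
ft_force: [0.4, 0.2, 0.5]
grip_width: 0.0857
```

Run:
```python
from h import *
delta([.528,.103,.1265],52);fit("scene",(325,395,180,238),8);d=get_image("wrist");s=get_image("scene")
cv2.imwrite("pics/w7.png",np.hstack([cv2.resize(d["frame"][30:330,170:470],(400,400)),cv2.resize(s["frame"][170:290,305:425],(400,400),interpolation=cv2.INTER_CUBIC)]))
np.savez("w7.npz",**d);np.savez("s7.npz",**s)
```

```text
t 19.23 tcp [0.5276 0.1032 0.2384] xang 55.45 F [0.4 0.2 0.5] M [-0.01 -0.02 -0.03] j7 -0.56 w 0.0857
d mm [-1.000e-01  3.000e-01  1.119e+02] deg [ 0.08 -0.13  3.45]
scene c [0.5208 0.1013] r 0.0683 n 8 err -0.11 [-0.2 -0.6 -0.1  0.  -0.4  0.6 -0.2  0.6]
```

View pics/w7.png

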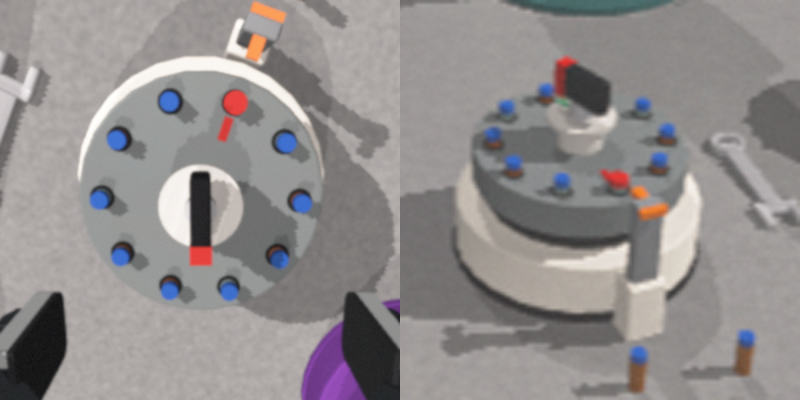

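The knob's red end now covers the green mark: it is hidden in the wrist view and directly below the red end in the scene view. The vial is in line with the arrow and the gripper is well clear, so I'm handing in.

```bash
python3 -c "
from rig import *
print(close_job())"
```

```text
the job is handed in; nothing more can be done
None
```

The red-capped vial is lined up with the orange arrow and the wing knob is tightened to its stop. I handed the job in at about 19 s of the 72 s allowed, with the gripper open and about 80 mm above the knob.

- **Aligning:** I gripped the wing and turned the unpressed turret 32° clockwise. The vials then matched the arrow's direction to within about 0.3° on average in the scene and wrist views.
- **Tightening:** I turned the knob about 145° clockwise. I pressed mostly with 23–29 N, and it reached about 35 N twice before I eased off, so it stayed under 40 N. The wrist moment rose from about 0.1 to 0.69 N m at the stop, while the carousel held to a few tenths of a degree.
- **Letting go:** I took the twist out of the grip while still pressing, then opened the gripper and moved it up.

**Last checks:** after release the scene camera put the vial 0.1° off the arrow. The knob's red end covers the green mark: the mark is hidden in the wrist view and just under the red end in the scene view. While pressed, the wrist fits scattered by up to about 1.4° per vial and once gave a median 0.8° off, but the scene view and the picture after release did not bear that out. I did not measure the other bench items again; the arm met nothing but the knob, and the spare vials and wrench look unmoved in the last picture.

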